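# Sort brass bushes through a gap gauge

### The job

Sort the three brass bushes with the aluminium gap gauge by sliding them flat along the desk, never lifting them: every bush that can pass between the jaws goes through the gap and is left fully inside the walled pen behind them, and every bush that is too big for the gap is left fully inside the open-fronted grey reject bay. Do not shift the gauge's jaw setting, leave the four other objects (steel weight, black adapter, two black standoffs) where they are, and leave the bushes standing clear of the gripper.

Things in the scene. Friction and masses are not known exactly. Their poses are not given: they have to be found in the camera images.
- bush_a: brass bush (plain open tube standing upright on the desk), outer diameter 62 mm, bore 46 mm right through, 28 mm tall, about 0.32 kg (mass varies by a quarter), loose; origin at the centre of its underside, z along its axis
- bush_b: brass bush (plain open tube standing upright on the desk), outer diameter 70 mm, bore 46 mm right through, 28 mm tall, about 0.50 kg (mass varies by a quarter), loose; origin at the centre of its underside, z along its axis
- bush_c: brass bush (plain open tube standing upright on the desk), outer diameter 54 mm, bore 46 mm right through, 28 mm tall, about 0.16 kg (mass varies by a quarter), loose; origin at the centre of its underside, z along its axis
- gauge: gap gauge fixed to the desk, aluminium with dark steel jaws, all 18 mm high, no floor. Origin on the desk at the middle of its mouth (front plane of the two jaws); x points through the gap into the pen, y left of that, z up. Both jaws occupy x 0 to 24 mm; the fixed jaw's inner face is at y -31 mm, its outer end at y -55 mm
- jaw (a joint): slide of the gauge's movable jaw toward the gauge's +y, set anew each time to 2 to 14 mm; stiff, holds over 200 N. Gap between the jaws = 54 mm + this value, so the 62 mm bush may or may not pass (it needs about 8 mm)
- jaw_face (a point): on the movable jaw's inner face: front edge (gauge x 0), 9 mm above the desk, at gauge y = 23 mm + joint jaw. The jaw extends 32 mm outward (+y) from here and carries a 12 mm wide thumbscrew rising to z 28 mm, its axis 21 mm outward
- pen (a point): centre of the pen behind the jaws, on the desk. The pen is gauge x 24 to 160 mm, y -45 to 45 mm inside, closed by 6 mm walls 18 mm high; holds two bushes one behind the other. A bush is fully inside when all of it is past the jaws' rear faces (gauge x 24 mm)
- reject_bay: reject bay fixed to the desk, grey plastic, three walls 18 mm high and 6 mm thick, no floor, open in front. Origin on the desk at the middle of its open mouth, x points inward, y left, z up; inside y -45 to 45 mm, x 0 to 155 mm; holds two bushes one behind the other
- weight: stainless steel calibration weight with a knob, 40 mm diameter, 50 mm tall, 0.4 kg; a bystander, loose, to be left where it is; origin at the centre of its underside
- adapter: black power adapter block, 36 (x) by 56 (y) mm, 28 mm tall, 0.15 kg; a bystander, loose, to be left where it is; origin at the centre of its underside
- standoff_l: black plastic standoff (waisted spool), 30 mm diameter, 45 mm tall, 0.12 kg, to the robot's left; a bystander, loose, to be left where it is; origin at the centre of its underside
- standoff_r: the same kind of standoff, to the robot's right; a bystander, loose, to be left where it is; origin at the centre of its underside

How it is judged:
At the end, for the whole second after the job is handed in: the 54 mm bush is in the pen and the 70 mm bush in the reject bay; the 62 mm bush is in the pen, or, if the gap is under 63.2 mm, in the reject bay. All stand flat on the desk (within 6 mm and 0.1 rad) and at rest; each is wholly beyond the jaws or wholly behind the bay's mouth (4 mm tolerance) (x of bush_c in the frame of gauge between 0.047 and 0.16 m and y of bush_c in the frame of gauge between -0.045 and 0.045 m and x of bush_b in the frame of reject_bay between 0.031 and 0.155 m and y of bush_b in the frame of reject_bay between -0.045 and 0.045 m and ((x of bush_a in the frame of gauge between 0.051 and 0.16 m and y of bush_a in the frame of gauge between -0.045 and 0.045 m) or ((x of bush_a in the frame of reject_bay between 0.027 and 0.155 m and y of bush_a in the frame of reject_bay between -0.045 and 0.045 m) and value of joint jaw below 0.0092 m)) and linear speed of each of bush_a, bush_b, bush_c below 0.01 m/s and height (world z) of each of bush_a, bush_b, bush_c below 0.006 m and angle between each of bush_a, bush_b, bush_c's own z axis and vertical below 0.1 rad); the robot touches nothing.
It fails at once if a bush was lifted off the desk (underside centre over 12 mm up) (height (world z) of any of bush_a, bush_b, bush_c above 0.012 m).
It fails at once if the gauge's jaw was shifted by more than 3 mm (distance of jaw_face from where it was at the start of the episode above 0.003 m).
It fails at once if the weight, the adapter or a standoff was moved by more than 15 mm (distance of any of weight, adapter, standoff_l, standoff_r from where it was at the start of the episode above 0.015 m).
It also fails if it takes over 72 s, if anything falls off the work surface, if the arm or the gripper's body presses on something with over 40 N, if the wrist force passes 120 N, or if a joint passes its speed limit or range.

### The arm

A 6-joint arm with a two-finger parallel gripper is mounted at the origin on the work surface. World frame = base frame: x ahead of the robot, y to its left, z up, the work surface at z = 0. Lengths are in m, angles in rad, forces in N, time in s.
With the tool pointing down it reaches from about 0.3 to 0.875 m from the base axis. Payload 6.4 kg.
Tool frame: the origin (TCP) lies at the very end of the fingers, on their centre line; the grasp point (between the pads) lies 19 mm behind it; z points along the fingers, y is the line along which they close (so a half turn about z gives the same grasp; the last joint's range is limited). The gripper opens to 85 mm and grips with 20 to 120 N. Pads are 22 mm wide; open, the fingers measure 114 mm over their backs; the gripper's body (76 mm by 85 mm) begins 54 mm behind the grasp point. The pads swing forward as they close: fully open they stand 13 mm farther back than shut.
Start: joints at [-1.472, 0.181, 1.607, -0, 1.354, -0.206], TCP at [0.173, -0.549, 0.231] pointing down, gripper open.
Joint ranges: [-2.99, 2.99], [-0.89, 2.07], [0.3, 2.58], [-1.14, 4.28], [0, 2.63], [-3.12, 3.12]. Speed limits (rad/s): [2.57, 2.57, 3.01, 3.14, 3.14, 3.14].

### API

Orientations are given as a 3x3 rotation matrix whose columns are the frame's x, y, z axes.
In Python, from station import r, status, capture, camera_info gives the robot as it stands (r), with the cameras as plain functions and the readings (status).
- The arm moves only by the tool pendant, called after "Call:" as name(argument=value, ...) on one line, values as JSON. Schema: {"type":"object","properties":{"plan":{"type":"array","items":{"type":"object","properties":{"finger_gap":{"type":"number"},"xyz":{"type":"array","items":{"type":"number"},"minItems":3,"maxItems":3},"turn_vec":{"type":"array","items":{"type":"number"},"minItems":3,"maxItems":3}},"additionalProperties":false,"required":["finger_gap"]},"minItems":1,"maxItems":20},"grip_force":{"type":"number"},"only":{"type":"string"},"quiet":{"type":"boolean"},"lines":{"type":"string"}},"required":["plan"],"additionalProperties":false}. plan is a list of rows, 1 to 20 of them, each an object with the fields finger_gap (the finger opening in m), xyz (a list: dx, dy, dz in normalised numbers (1 is 0.6 m)), turn_vec (a list: a rotation vector rx, ry, rz in parts of the range, where 1.0 means 180 degrees); a field left out counts as zero (the opening has to be given); each row is the pose to reach, as a shift and turn from the pose commanded when the call began, along the tool's axes at that moment; what a row does not reach only later rows make up. A row lasts 1/12 s, in which the tool goes at most 0.0417 m and 0.125 rad, less where a joint would pass 70% of its speed; a pose out of reach is approached as far as the arm can. The fingers move at their own pace and stop on an object; grip_force is the grip in N (left out, the last holds). Time passes only in rows, so rows that do not move let the fingers close. The tool returns the time, the measured TCP pose, the force, the opening and the grip force at its end. only (a regular expression) keeps the lines of the reply that match it, lines (a string "A,B") keeps lines A to B, and quiet returns only ok. No shift or turn number may pass 1 either way. Input that does not fit is refused with a message, and nothing moves.
- status.observe(): the state, without advancing time (a new reading comes with each control period).
- capture(name): name is "side" or "top"; returns the picture (480x640x3 uint8, red, green, blue); there is no depth.
- camera_info(name): a dict with "intrinsics" (3x3 intrinsics, pixels), "camera_from_world" (4x4, takes a point from world to camera coordinates). Camera axes: x right, y down, z forward; pixel columns grow to the right and rows downward; lengths in m; the calibration is good to about 2 mm. A picture is of the moment at which its call begins. camera_info takes no time and is no camera call.
- r.job_done(): hands the job in; it is judged then, once.
The state is a dict: "time": time; "q": joint angles; "dq": joint speeds; "joint_torque": joint torques, N m; "position": TCP position; "orientation": TCP orientation; "wrist_force": force on the tool from outside, world axes, zero at the start; "wrist_torque": the same for the moment, N m; "finger_gap": finger opening in m; "gripper_force": force on a finger pad.
Only numpy, scipy, OpenCV 4.12 (cv2) and the standard library are available. Lean on these libraries where they do the work, as an engineer would, in place of code of your own. Each camera call takes 0.05 s, during which the arm holds its last target. There are 200 camera calls.

## Working session

There is one attempt and no reset: what is moved stays moved. The work goes in short steps, Python scripts to look and compute and a tool call to move; the robot and the scene stay as the last step left them, time stands still between calls to the robot, and variables do not carry over. Pictures are saved under pics/ and viewed, at most 10 in all, crops included, and the job is handed in when it is done.

```bash
ls; mkdir -p pics
```

Run:
```python
from station import r, status, capture, camera_info
import cv2
for n in("top","side"):
    cv2.imwrite(f"pics/{n}0.png",capture(n)[:,:,::-1]); i=camera_info(n); print(i)
o=status.observe();print(o["position"],o["orientation"],o["time"])
```

```text
pics
station.py
{'intrinsics': array([[441.8584068 ,   0.        , 318.08692612],
       [  0.        , 441.8584068 , 237.90763868],
       [  0.        ,   0.        ,   1.        ]]), 'camera_from_world': array([[-0.01907628, -0.99937119,  0.02988842, -0.0016404 ],
       [-0.98666794,  0.01398451, -0.16214444,  0.51932463],
       [ 0.16162451, -0.03258305, -0.98631428,  0.75519668],
       [ 0.        ,  0.        ,  0.        ,  1.        ]])}
{'intrinsics': array([[597.29062763,   0.        , 313.35400288],
       [  0.        , 597.29062763, 231.55626707],
       [  0.        ,   0.        ,   1.        ]]), 'camera_from_world': array([[ 0.99837214, -0.05201635,  0.02339613, -0.51494476],
       [-0.00608112, -0.50494087, -0.86313251,  0.01613997],
       [ 0.05671067,  0.86158517, -0.50443522,  0.95555505],
       [ 0.        ,  0.        ,  0.        ,  1.        ]])}
[ 0.17252195 -0.5479713   0.2304579 ] [[ 9.53912703e-01  3.00084199e-01 -1.69174239e-04]
 [ 3.00084071e-01 -9.53911381e-01  1.62078536e-03]
 [ 3.24994844e-04 -1.59685423e-03 -9.99998672e-01]] 0.1
```

View pics/top0.png

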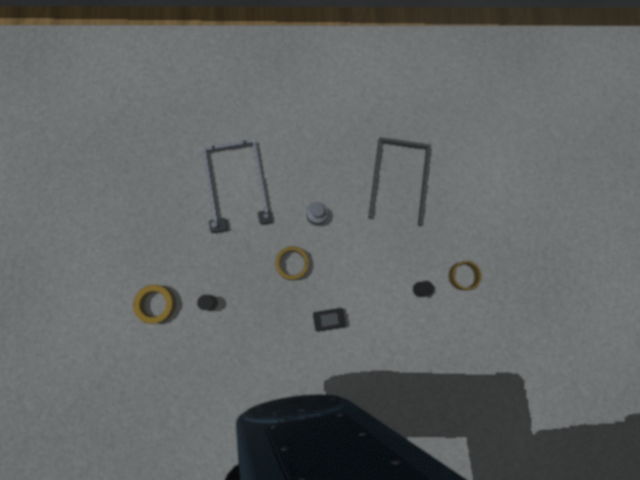

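View pics/side0.png

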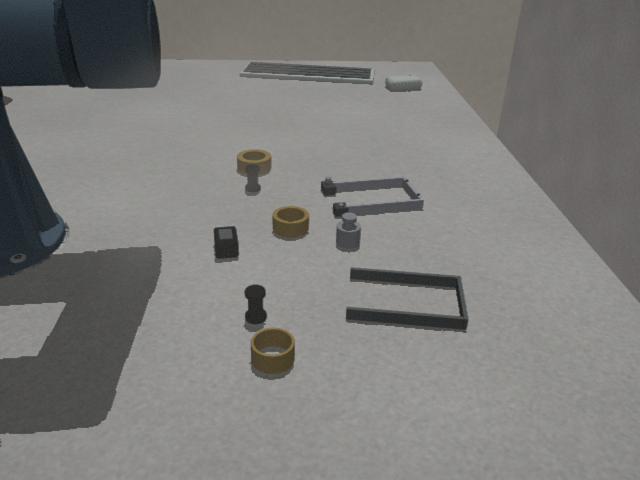

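The top view shows the gauge at left (cols 207–272, rows 143–232) and the bay at right (370–430, 138–225). The 70 mm bush is at (155,304), the 62 mm at (293,263) and the 54 mm at (465,276). The weight (318,212) sits between the gauge and the bay; the standoffs are at (208,302) and (423,288), and the adapter at (330,319). The side view agrees with this.

Create h.py:
```python
import numpy as np,cv2
from station import r, status, capture, camera_info
def ray(n,px,z):
    i=camera_info(n);K=i["intrinsics"];T=i["camera_from_world"];R=T[:3,:3];c=-R.T@T[:3,3]
    p=np.atleast_2d(px).astype(float);d=np.c_[p,np.ones(len(p))]@np.linalg.inv(K).T@R
    return (c+d*((z-c[2])/d[:,2])[:,None])[:,:2]
def bushes(n="top"):
    h=cv2.cvtColor(capture(n),cv2.COLOR_RGB2HSV)
    m=cv2.inRange(h,(12,110,50),(30,255,255)); m[:100]=0
    cs,_=cv2.findContours(m,cv2.RETR_EXTERNAL,cv2.CHAIN_APPROX_NONE)
    for c in cs:
        if cv2.contourArea(c)>250:
            p=ray(n,c[:,0],.028); (x,y),q=cv2.minEnclosingCircle((p*1000).astype(np.float32)); print(n,"bush",round(x),round(y),"diam",round(2*q,1))
def tool():
    o=status.observe();print("t",round(o["time"],2),"tcp",o["position"].round(4),"\n",o["orientation"].round(3));return o
```

Run:
```python
from h import *
bushes();bushes("side")
t=cv2.imread("pics/top0.png")
for n,px in {"weight":(318,215),"sl":(208,302),"sr":(423,288),"ad":(330,320)}.items(): print(n,ray("top",px,.03))
cv2.imwrite("pics/g.png",cv2.resize(t[135:240,195:285],None,fx=5.5,fy=5.5,interpolation=cv2.INTER_CUBIC))
s=cv2.imread("pics/side0.png");cv2.imwrite("pics/gs.png",cv2.resize(s[165:225,310:430],None,fx=6,fy=6,interpolation=cv2.INTER_CUBIC))
for n in("top","side"):
    i=camera_info(n)["camera_from_world"];print(-i[:3,:3].T@i[:3,3])
```

```text
top bush 407 284 diam 68.8
top bush 477 38 diam 58.6
side bush 454 -291 diam 66.2
side bush 478 32 diam 63.7
weight [[ 0.56418824 -0.01135274]]
sl [[0.40858252 0.18729375]]
sr [[ 0.42654963 -0.19920138]]
ad [[ 0.37284272 -0.02908806]]
[0.39031137 0.01570474 0.8291159 ]
[ 0.46001448 -0.84192788  0.50799426]
```

View pics/g.png

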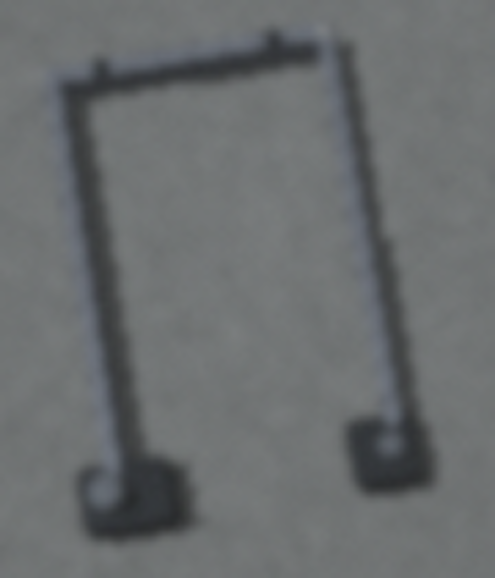

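View pics/gs.png

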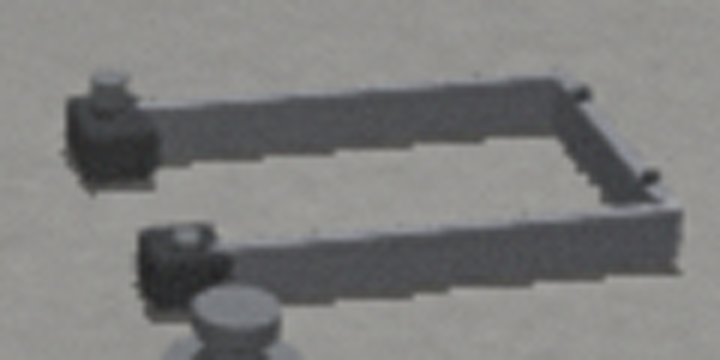

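The crops show the thumbscrew jaw on the left (+y) at crop (80–188, 460–540) and the fixed jaw at (348–435, 415–490). In both views the visible upper edges are the fixed jaw's inner edge (y −31) and the movable jaw's outer edge (y 55+j). Their distance gives j.

Add to h.py:
```python
def project(n,P):
    i=camera_info(n);p=np.c_[P,np.ones(len(P))]@i["camera_from_world"][:3].T@i["intrinsics"].T;return p[:,:2]/p[:,2:]
def world(o,a,xy,z):
    c,s=np.cos(a),np.sin(a);xy=np.atleast_2d(xy);w=xy@np.array([[c,s],[-s,c]])+o;return np.c_[w,np.full(len(w),z)]
def prof(n,img,o,a,xs,ys,z=.018):
    return np.mean([cv2.remap(img,*[k.reshape(1,-1).astype(np.float32) for k in project(n,world(o,a,np.c_[np.full(len(ys),x),ys],z)).T],cv2.INTER_LINEAR)[0] for x in xs],0)
```

Run:
```python
from h import *
f=lambda l:np.array([[195+x/5.5-.4,135+y/5.5-.4] for x,y in l])
L=ray("top",f([(65,90),(113,455)]),.018);R=ray("top",f([(337,45),(390,420)]),.018)
print(L,R)
dl=L[0]-L[1];dr=R[0]-R[1];al,ar=[np.arctan2(d[1],d[0]) for d in(dl,dr)];a=(al+ar)/2;print(al,ar)
ex=np.array([np.cos(a),np.sin(a)]);ey=np.array([-ex[1],ex[0]])
yl=(L@ey).mean();yr=(R@ey).mean();print("spacing",yl-yr)
front=ray("top",f([(398,492),(122,537)]),0.0)@ex;print("front at z0",front)
o=front.mean()*ex+(yl+yr)/2*ey;print("gauge o",o,a)
import matplotlib if 0 else None
```

```bash
true; python3 - <<'E'
E
```

```text
File "<stdin>", line 10
    import matplotlib if 0 else None
                      ^^
SyntaxError: invalid syntax
```

Run:
```python
from h import *
f=lambda l:np.array([[195+x/5.5-.4,135+y/5.5-.4] for x,y in l])
L=ray("top",f([(65,90),(113,455)]),.018);R=ray("top",f([(337,45),(390,420)]),.018)
dl=L[0]-L[1];dr=R[0]-R[1];al,ar=[np.arctan2(d[1],d[0]) for d in(dl,dr)];a=(al+ar)/2;print(al,ar)
ex=np.array([np.cos(a),np.sin(a)]);ey=np.array([-ex[1],ex[0]])
yl=(L@ey).mean();yr=(R@ey).mean();print("spacing",yl-yr)
front=ray("top",f([(398,492),(122,537)]),0.0)@ex;print("front at z0",front)
o=front.mean()*ex+(yl+yr)/2*ey;print("gauge o",o,a)
ys=np.arange(-.075,.086,.002)
for n in("top","side"):
    g=cv2.imread(f"pics/{n}0.png",0).astype(np.float32)
    for xs in ([.008,.012,.016],[.06,.08,.1]):
        p=prof(n,g,o,a,xs,ys);print(n,xs,[(int(round(y*1000)),int(v)) for y,v in zip(ys,p)])
```

```text
0.1450589570562024 0.1366745632898787
spacing 0.09466039407610939
front at z0 [0.56078556 0.55969773]
gauge o [0.54741829 0.12995399] 0.14086676017304056
top [0.008, 0.012, 0.016] [(-75, 115), (-73, 115), (-71, 114), (-69, 114), (-67, 113), (-65, 113), (-63, 110), (-61, 98), (-59, 79), (-57, 63), (-55, 53), (-53, 51), (-51, 58), (-49, 69), (-47, 78), (-45, 78), (-43, 72), (-41, 62), (-39, 56), (-37, 53), (-35, 56), (-33, 68), (-31, 89), (-29, 107), (-27, 114), (-25, 116), (-23, 116), (-21, 116), (-19, 115), (-17, 115), (-15, 115), (-13, 114), (-11, 114), (-9, 114), (-7, 115), (-5, 117), (-3, 117), (-1, 117), (1, 117), (3, 116), (5, 116), (7, 116), (9, 116), (11, 116), (13, 117), (15, 116), (17, 116), (19, 113), (21, 103), (23, 87), (25, 69), (27, 56), (29, 49), (31, 50), (33, 53), (35, 53), (37, 53), (39, 52), (41, 50), (43, 50), (45, 60), (47, 77), (49, 90), (51, 96), (53, 96), (55, 88), (57, 77), (59, 78), (61, 94), (63, 108), (65, 113), (67, 113), (69, 114), (71, 114), (73, 114), (75, 115), (77, 115), (79, 115), (81, 115), (83, 115), (85, 116)]
top [0.06, 0.08, 0.1] [(-75, 116), (
[... 2001 characters left out ...]
5), (-41, 149), (-39, 150), (-37, 149), (-35, 150), (-33, 150), (-31, 149), (-29, 150), (-27, 150), (-25, 149), (-23, 149), (-21, 149), (-19, 149), (-17, 148), (-15, 148), (-13, 147), (-11, 147), (-9, 147), (-7, 148), (-5, 150), (-3, 150), (-1, 151), (1, 151), (3, 148), (5, 140), (7, 119), (9, 95), (11, 83), (13, 80), (15, 80), (17, 80), (19, 80), (21, 80), (23, 80), (25, 79), (27, 79), (29, 80), (31, 81), (33, 80), (35, 79), (37, 78), (39, 78), (41, 80), (43, 86), (45, 100), (47, 119), (49, 134), (51, 142), (53, 145), (55, 147), (57, 148), (59, 149), (61, 148), (63, 147), (65, 146), (67, 146), (69, 146), (71, 146), (73, 146), (75, 146), (77, 146), (79, 146), (81, 146), (83, 146), (85, 146)]
```

Add to h.py:
```python
def edge(ys,p,lo,hi):
    # half-level crossing between ys lo..hi (bright/dark plateaus = extremes in window)
    k=(ys>=lo)&(ys<=hi);y=ys[k];v=p[k];h=(v.min()+v.max())/2;i=np.where(np.diff(np.sign(v-h)))[0]
    return [round(float(y[j]+(h-v[j])/(v[j+1]-v[j])*(y[1]-y[0]))*1000,1) for j in i]
```

Run:
```python
from h import *
o=np.array([.54742,.12995]);a=.14087
ys=np.arange(-.09,.1,.0005)
for n in("top","side"):
    g=cv2.imread(f"pics/{n}0.png",0).astype(np.float32)
    for x in np.r_[-.002:.0261:.004,.035:.14:.02]:
        p=prof(n,g,o,a,[x],ys);print(n,round(x,3),"R",edge(ys,p,-.075,-.02),"L",edge(ys,p,-.018,.085))
```

```text
top -0.002 R [-58.4, -34.8] L [22.7, 58.3]
top 0.002 R [-59.1, -32.9] L [23.1, 59.8]
top 0.006 R [-59.8, -31.9] L [22.8, 59.8]
top 0.01 R [-59.5, -31.8] L [23.3, 47.7, 56.8, 59.4]
top 0.014 R [-59.2, -48.5, -43.2, -31.1] L [23.6, 46.8, 56.9, 59.9]
top 0.018 R [-58.7, -31.3] L [26.1, 46.4, 52.7, 59.8]
top 0.022 R [-57.4, -49.4, -45.5, -31.9] L [32.4, 45.4]
top 0.026 R [-57.8, -50.1] L [36.0, 45.6]
top 0.035 R [-57.5, -49.8] L [36.9, 45.9]
top 0.055 R [-56.7, -48.8] L [37.4, 47.0]
top 0.075 R [-56.7, -47.8] L [37.8, 47.3]
top 0.095 R [-54.6, -47.2] L [38.8, 48.2]
top 0.115 R [-53.9, -46.7] L [39.5, 48.8]
top 0.135 R [-53.7, -46.0] L [39.9, 49.1]
side -0.002 R [-51.8] L [-8.2, 49.9]
side 0.002 R [-37.9] L [-8.7, 56.5]
side 0.006 R [-35.2] L [-8.9, 56.6]
side 0.01 R [-35.5] L [-9.7, 64.4]
side 0.014 R [-74.8, -44.9] L [-1.6, 64.5]
side 0.018 R [-73.4, -43.5] L [4.2, 64.3]
side 0.022 R [-72.7, -51.0, -48.4, -35.0] L [4.1, 45.7]
side 0.026 R [-51.4] L [3.4, 45.3]
side 0.035 R [-50.7] L [5.8, 44.4]
side 0.055 R [-49.6] L [7.1, 45.4]
side 0.075 R [-48.9] L [7.7, 47.0]
side 0.095 R [-47.8] L [5.6, 48.0]
side 0.115 R [-47.4] L [6.5, 47.4]
side 0.135 R [-47.4] L [8.2, 47.9]
```

Run:
```python
from h import *
img=cv2.imread("pics/top0.png");g=cv2.cvtColor(img,cv2.COLOR_BGR2GRAY)
A=[];B=[]
for row in range(155,212,4):
    c=np.where(g[row,355:450]<85)[0]+355
    s=np.where(np.diff(c)>8)[0]
    if len(s)==1: A.append((c[s[0]]+.5,row));B.append((c[-1]+.5,row))
A=ray("top",A,.018);B=ray("top",B,.018)
fa=np.polyfit(*A.T,1);fb=np.polyfit(*B.T,1);a=np.arctan((fa[0]+fb[0])/2);print("slopes",fa[0],fb[0],len(A))
ex=np.array([np.cos(a),np.sin(a)]);ey=np.array([-ex[1],ex[0]]);ya=(A@ey).mean();yb=(B@ey).mean();print("spacing(96)",ya-yb)
d=np.argwhere(g[190:240,360:440]<80)[:,::-1]+[360,190]
l=d[d[:,0]<385];R=d[d[:,0]>=405]
fr=[ (ray("top",[q[q[:,1].argmax()]],0)@ex)[0] for q in(l,R)];print("front",fr,[q[q[:,1].argmax()] for q in(l,R)])
yc=(ya-45e-3+yb+51e-3)/2;print("bay o",np.mean(fr)*ex+yc*ey,"angle",a)
h=cv2.cvtColor(img,cv2.COLOR_BGR2HSV)
for nm,u0,u1,v0,v1 in (("c",445,485,255,297),("a",270,315,240,285),("b",130,180,280,328)):
    m=cv2.inRange(h[v0:v1,u0:u1],(10,80,40),(35,255,255));p=np.argwhere(m)[:,::-1]+[u0,v0]
    (x,y),q=cv2.minEnclosingCircle((ray("top",p,.028)*1000).astype(np.float32));print(nm,x,y,2*q)
```

```text
slopes -0.1697350541340111 -0.16940734269141097 15
spacing(96) 0.09397208576376004
front [np.float64(0.5744072201956484), np.float64(0.5751014731032108)] [array([370, 218]), array([418, 225])]
bay o [ 0.55592007 -0.15945554] angle -0.16797337034155924
c 449.6040954589844 -278.26873779296875 57.76531219482422
a 476.4159851074219 37.733150482177734 60.50283432006836
b 407.3006896972656 283.4739990234375 72.48704528808594
```

Add to h.py:
```python
G=(np.array([.5474,.1297]),.177);B=(np.array([.5559,-.1595]),-.168)
def inf(f,x,y=0): return world(f[0],f[1],[x,y],0)[0,:2]
def deltas(*W):
    "W: (x,y,z,yaw) world waypoints -> tool-axis deltas"
    o=tool();R=o["orientation"];yaw=np.arctan2(R[1,0],R[0,0])
    for w in W: print(np.round(w,3),"->",(R.T@(np.array(w[:3])-o["position"])).round(3),"rz",round(yaw-w[3],3))
```

```bash
python3 -c "
from h import *
print(inf(B,-.07),inf(B,.118),inf(B,.045),inf(G,-.08),inf(G,.09))
deltas((.476,.038,.08,-.168))"
```

```text
[ 0.48688552 -0.14779524] [ 0.6722387  -0.17923088] [ 0.60026645 -0.16702449] [0.46864989 0.11561382] [0.63599387 0.14554695]
t 0.2 tcp [ 0.1725 -0.5482  0.2307] 
 [[ 0.954  0.3   -0.   ]
 [ 0.3   -0.954  0.001]
 [ 0.    -0.001 -1.   ]]
[ 0.476  0.038  0.08  -0.168] -> [ 0.465 -0.468  0.151] rz 0.473
```

The manual's scale: shifts go in shares of 0.6 m and turns go in shares of 180 degrees. Converting my numbers, -0.468 m / 0.6 = -0.78, 0.465 m / 0.6 = 0.775, 0.473 rad / 3.1416 = 0.1506.

Call:
pendant(plan=[{"finger_gap":0,"xyz":[0.775,-0.78,0.1667],"turn_vec":[0,0,0.1506]},{"finger_gap":0,"xyz":[0.775,-0.78,0.1667],"turn_vec":[0,0,0.1506]},{"finger_gap":0,"xyz":[0.775,-0.78,0.1667],"turn_vec":[0,0,0.1506]},{"finger_gap":0,"xyz":[0.775,-0.78,0.1667],"turn_vec":[0,0,0.1506]},{"finger_gap":0,"xyz":[0.775,-0.78,0.1667],"turn_vec":[0,0,0.1506]},{"finger_gap":0,"xyz":[0.775,-0.78,0.1667],"turn_vec":[0,0,0.1506]},{"finger_gap":0,"xyz":[0.775,-0.78,0.1667],"turn_vec":[0,0,0.1506]},{"finger_gap":0,"xyz":[0.775,-0.78,0.1667],"turn_vec":[0,0,0.1506]},{"finger_gap":0,"xyz":[0.775,-0.78,0.1667],"turn_vec":[0,0,0.1506]},{"finger_gap":0,"xyz":[0.775,-0.78,0.1667],"turn_vec":[0,0,0.1506]},{"finger_gap":0,"xyz":[0.775,-0.78,0.2517],"turn_vec":[0,0,0.1506]},{"finger_gap":0,"xyz":[0.775,-0.78,0.2517],"turn_vec":[0,0,0.1506]},{"finger_gap":0,"xyz":[0.775,-0.78,0.2517],"turn_vec":[0,0,0.1506]},{"finger_gap":0,"xyz":[0.775,-0.78,0.2517],"turn_vec":[0,0,0.1506]},{"finger_gap":0,"xyz":[0.775,-0.78,0.2517],"turn_vec":[0,0,0.1506]},{"finger_gap":0,"xyz":[0.775,-0.78,0.2517],"turn_vec":[0,0,0.1506]},{"finger_gap":0,"xyz":[0.775,-0.78,0.2517],"turn_vec":[0,0,0.1506]},{"finger_gap":0,"xyz":[0.775,-0.78,0.2517],"turn_vec":[0,0,0.1506]},{"finger_gap":0,"xyz":[0.775,-0.78,0.2517],"turn_vec":[0,0,0.1506]},{"finger_gap":0,"xyz":[0.775,-0.78,0.2517],"turn_vec":[0,0,0.1506]}], grip_force=20)

```text
time: 1.87
position: [0.4755, 0.0369, 0.0805]
orientation: [[0.986, -0.168, -0.0], [-0.168, -0.986, -0.0], [-0.0, 0.0, -1.0]]
wrist_force: [0.4, -1.2, 0.5]
finger_gap: -0.0001
gripper_force: 0.0
```

Run:
```python
from h import *
deltas((.476,.038,.007,-.168)); print(status.observe()["finger_gap"])
cv2.imwrite("pics/side1.png",capture("side")[:,:,::-1][60:420,140:560])
```

```text
t 1.87 tcp [0.4755 0.0369 0.0805] 
 [[ 0.986 -0.168 -0.   ]
 [-0.168 -0.986 -0.   ]
 [-0.     0.    -1.   ]]
[ 0.476  0.038  0.007 -0.168] -> [ 0.    -0.001  0.073] rz -0.0
-0.00013069993403707
```

View pics/side1.png

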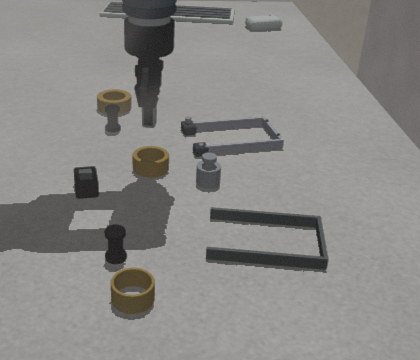

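The closed fingertips, at crop (149,123), hang directly above bush_a at (151,161). I'll lower them into the bore and spread them slightly to centre it.

To row units: 0.073 m / 0.6 = 0.1217, 0.06 m / 0.6 = 0.1.

Call:
pendant(plan=[{"finger_gap":0,"xyz":[0,0,0.0417]},{"finger_gap":0,"xyz":[0,0,0.075]},{"finger_gap":0,"xyz":[0,0,0.1]},{"finger_gap":0,"xyz":[0,0,0.1217]},{"finger_gap":0.008,"xyz":[0,0,0.1217]},{"finger_gap":0.008,"xyz":[0,0,0.1217]},{"finger_gap":0.008,"xyz":[0,0,0.1217]},{"finger_gap":0.008,"xyz":[0,0,0.1217]}], grip_force=20)

```text
time: 2.58
position: [0.4767, 0.0368, 0.0086]
orientation: [[0.986, -0.168, 0.002], [-0.168, -0.986, -0.0], [0.002, 0.0, -1.0]]
wrist_force: [0.6, -0.6, 0.5]
finger_gap: 0.0082
gripper_force: 0.0
```

Run:
```python
from h import *
deltas((.478,-.06,.007,-.168),(*inf(B,-.07),.007,-.168),(*inf(B,.118),.007,-.168),(*inf(B,.118),.09,-.168))
```

```text
t 2.58 tcp [0.4767 0.0368 0.0086] 
 [[ 0.986 -0.168  0.002]
 [-0.168 -0.986 -0.   ]
 [ 0.002  0.    -1.   ]]
[ 0.478 -0.06   0.007 -0.168] -> [0.018 0.095 0.002] rz -0.001
[ 0.487 -0.148  0.007 -0.168] -> [0.041 0.18  0.002] rz -0.001
[ 0.672 -0.179  0.007 -0.168] -> [0.229 0.18  0.002] rz -0.001
[ 0.672 -0.179  0.09  -0.168] -> [ 0.229  0.18  -0.081] rz -0.001
```

To row units: 0.18 m / 0.6 = 0.3, 0.02 m / 0.6 = 0.0333.

Call:
pendant(plan=[{"finger_gap":0.008,"xyz":[0.0033,0.0167,0]},{"finger_gap":0.008,"xyz":[0.0117,0.05,0]},{"finger_gap":0.008,"xyz":[0.02,0.0833,0]},{"finger_gap":0.008,"xyz":[0.0267,0.1167,0]},{"finger_gap":0.008,"xyz":[0.0333,0.15,0]},{"finger_gap":0.008,"xyz":[0.0417,0.1833,0]},{"finger_gap":0.008,"xyz":[0.05,0.2167,0]},{"finger_gap":0.008,"xyz":[0.0567,0.25,0]},{"finger_gap":0.008,"xyz":[0.0633,0.2833,0]},{"finger_gap":0.008,"xyz":[0.0683,0.3,0]},{"finger_gap":0.008,"xyz":[0.0833,0.3,0]},{"finger_gap":0.008,"xyz":[0.1083,0.3,0]}])

```text
time: 3.58
position: [0.5086, -0.1509, 0.0072]
orientation: [[0.986, -0.169, -0.002], [-0.169, -0.986, 0.001], [-0.002, -0.001, -1.0]]
wrist_force: [-0.7, 0.4, 0.0]
finger_gap: 0.0081
gripper_force: 1.1
```

Run:
```python
from h import *
deltas((*inf(B,.118),.007,-.168));bushes();bushes("side")
```

```text
t 3.58 tcp [ 0.5086 -0.1509  0.0072] 
 [[ 0.986 -0.169 -0.002]
 [-0.169 -0.986  0.001]
 [-0.002 -0.001 -1.   ]]
[ 0.672 -0.179  0.007 -0.168] -> [ 0.166  0.    -0.   ] rz -0.002
top bush 407 284 diam 68.7
side bush 447 -299 diam 79.5
side bush 501 -171 diam 88.8
```

To row units: 0.166 m / 0.6 = 0.2767, 0.164 m / 0.6 = 0.2733.

Call:
pendant(plan=[{"finger_gap":0.008,"xyz":[0.0333,0,0]},{"finger_gap":0.008,"xyz":[0.0667,0,0]},{"finger_gap":0.008,"xyz":[0.1,0,0]},{"finger_gap":0.008,"xyz":[0.1333,0,0]},{"finger_gap":0.008,"xyz":[0.1667,0,0]},{"finger_gap":0.008,"xyz":[0.2,0,0]},{"finger_gap":0.008,"xyz":[0.2333,0,0]},{"finger_gap":0.008,"xyz":[0.2583,0,0]},{"finger_gap":0.008,"xyz":[0.2767,0,0]},{"finger_gap":0.008,"xyz":[0.2767,0,0]},{"finger_gap":0.0,"xyz":[0.2733,0,0]},{"finger_gap":0.0,"xyz":[0.2733,0,0]},{"finger_gap":0,"xyz":[0.2733,0,0]},{"finger_gap":0,"xyz":[0.2733,0,-0.025]},{"finger_gap":0,"xyz":[0.2733,0,-0.05]},{"finger_gap":0,"xyz":[0.2733,0,-0.0917]},{"finger_gap":0,"xyz":[0.2733,0,-0.15]}])

```text
time: 5.1
position: [0.6697, -0.1778, 0.0973]
orientation: [[0.986, -0.168, -0.003], [-0.168, -0.986, 0.001], [-0.003, -0.001, -1.0]]
wrist_force: [0.8, 0.2, -1.1]
finger_gap: -0.0002
gripper_force: 0.0
```

Run:
```python
from h import *
cv2.imwrite("pics/side2.png",capture("side")[:,:,::-1])
deltas((.406,.285,.09,-.168))
```

```text
t 5.15 tcp [ 0.675  -0.1799  0.1081] 
 [[ 0.986 -0.167  0.01 ]
 [-0.167 -0.986 -0.004]
 [ 0.01   0.003 -1.   ]]
[ 0.406  0.285  0.09  -0.168] -> [-0.343 -0.413  0.013] rz -0.0
```

View pics/side2.png

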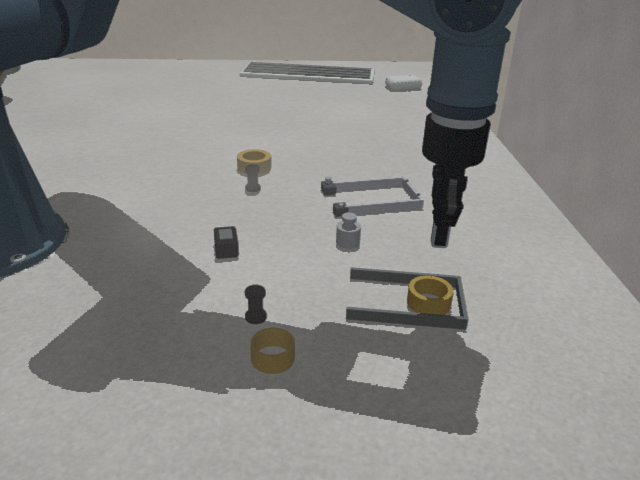

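bush_a stands in the bay at pixel (431,295), deep against the back wall, and everything else is undisturbed. Bush_b is next.

To row units: -0.413 m / 0.6 = -0.6883, -0.343 m / 0.6 = -0.5717.

Call:
pendant(plan=[{"finger_gap":0,"xyz":[-0.5717,-0.6883,0.0217]},{"finger_gap":0,"xyz":[-0.5717,-0.6883,0.0217]},{"finger_gap":0,"xyz":[-0.5717,-0.6883,0.0217]},{"finger_gap":0,"xyz":[-0.5717,-0.6883,0.0217]},{"finger_gap":0,"xyz":[-0.5717,-0.6883,0.0217]},{"finger_gap":0,"xyz":[-0.5717,-0.6883,0.0217]},{"finger_gap":0,"xyz":[-0.5717,-0.6883,0.0217]},{"finger_gap":0,"xyz":[-0.5717,-0.6883,0.0217]},{"finger_gap":0,"xyz":[-0.5717,-0.6883,0.0217]},{"finger_gap":0,"xyz":[-0.5717,-0.6883,0.0217]},{"finger_gap":0,"xyz":[-0.5717,-0.6883,0.0217]},{"finger_gap":0,"xyz":[-0.5717,-0.6883,0.0217]},{"finger_gap":0,"xyz":[-0.5717,-0.6883,0.0217]},{"finger_gap":0,"xyz":[-0.5717,-0.6883,0.0217]},{"finger_gap":0,"xyz":[-0.5717,-0.6883,0.0217]},{"finger_gap":0,"xyz":[-0.5717,-0.6883,0.0217]},{"finger_gap":0,"xyz":[-0.5717,-0.6883,0.0217]}])

```text
time: 6.57
position: [0.4036, 0.2856, 0.0853]
orientation: [[0.986, -0.169, 0.002], [-0.169, -0.986, 0.0], [0.002, -0.001, -1.0]]
wrist_force: [1.3, -0.6, -0.6]
finger_gap: -0.0003
gripper_force: 0.0
```

Run:
```python
from h import *
bushes("side")
deltas((.406,.285,.04,-.168),(.406,.285,.007,-.168))
```

```text
side bush 452 -294 diam 70.7
side bush 661 -191 diam 91.7
t 6.62 tcp [0.4035 0.2853 0.085 ] 
 [[ 0.986 -0.169  0.001]
 [-0.169 -0.986  0.   ]
 [ 0.001 -0.001 -1.   ]]
[ 0.406  0.285  0.04  -0.168] -> [ 0.002 -0.     0.045] rz -0.002
[ 0.406  0.285  0.007 -0.168] -> [ 0.002 -0.     0.078] rz -0.002
```

To row units: 0.078 m / 0.6 = 0.13, 0.065 m / 0.6 = 0.1083.

Call:
pendant(plan=[{"finger_gap":0,"xyz":[0.0033,0,0.05]},{"finger_gap":0,"xyz":[0.0033,0,0.0833]},{"finger_gap":0,"xyz":[0.0033,0,0.1083]},{"finger_gap":0,"xyz":[0.0033,0,0.13]},{"finger_gap":0.008,"xyz":[0.0033,0,0.13]},{"finger_gap":0.008,"xyz":[0.0033,0,0.13]},{"finger_gap":0.008,"xyz":[0.0033,0,0.13]},{"finger_gap":0.008,"xyz":[0.0033,0,0.13]}], grip_force=20)

```text
time: 7.28
position: [0.4055, 0.2859, 0.0074]
orientation: [[0.986, -0.168, 0.002], [-0.168, -0.986, 0.001], [0.002, -0.001, -1.0]]
wrist_force: [-0.7, 0.9, -0.2]
finger_gap: 0.0081
gripper_force: 0.0
```

Run:
```python
from h import *
deltas((.475,.25,.007,-.168),(.475,-.05,.007,-.168),(*inf(B,-.07),.007,-.168))
```

```text
t 7.28 tcp [0.4055 0.2859 0.0074] 
 [[ 0.986 -0.168  0.002]
 [-0.168 -0.986  0.001]
 [ 0.002 -0.001 -1.   ]]
[ 0.475  0.25   0.007 -0.168] -> [0.075 0.024 0.001] rz -0.001
[ 0.475 -0.05   0.007 -0.168] -> [0.125 0.319 0.   ] rz -0.001
[ 0.487 -0.148  0.007 -0.168] -> [0.153 0.414 0.   ] rz -0.001
```

To row units: 0.335 m / 0.6 = 0.5583, 0.125 m / 0.6 = 0.2083.

Call:
pendant(plan=[{"finger_gap":0.008,"xyz":[0.0167,0.005,0]},{"finger_gap":0.008,"xyz":[0.05,0.0167,0]},{"finger_gap":0.008,"xyz":[0.0833,0.0267,0]},{"finger_gap":0.008,"xyz":[0.1083,0.035,0]},{"finger_gap":0.008,"xyz":[0.125,0.0433,0]},{"finger_gap":0.008,"xyz":[0.1317,0.075,0]},{"finger_gap":0.008,"xyz":[0.1383,0.1167,0]},{"finger_gap":0.008,"xyz":[0.145,0.1583,0]},{"finger_gap":0.008,"xyz":[0.1517,0.2,0]},{"finger_gap":0.008,"xyz":[0.1583,0.2417,0]},{"finger_gap":0.008,"xyz":[0.1667,0.2833,0]},{"finger_gap":0.008,"xyz":[0.1733,0.325,0]},{"finger_gap":0.008,"xyz":[0.18,0.3667,0]},{"finger_gap":0.008,"xyz":[0.1867,0.4083,0]},{"finger_gap":0.008,"xyz":[0.195,0.45,0]},{"finger_gap":0.008,"xyz":[0.2017,0.4917,0]},{"finger_gap":0.008,"xyz":[0.2083,0.525,0]},{"finger_gap":0.008,"xyz":[0.22,0.5583,0]},{"finger_gap":0.008,"xyz":[0.22,0.5583,0]}])

```text
time: 8.87
position: [0.4801, -0.0701, 0.0073]
orientation: [[0.985, -0.17, 0.003], [-0.17, -0.985, -0.002], [0.003, 0.001, -1.0]]
wrist_force: [0.4, 0.5, -0.3]
finger_gap: 0.0083
gripper_force: 0.0
```

Run:
```python
from h import *
bushes("side")
deltas((*inf(B,-.07),.007,-.168),(*inf(B,.048),.007,-.168))
```

```text
side bush 450 -298 diam 78.3
side bush 661 -191 diam 91.7
side bush 478 -93 diam 100.3
t 8.92 tcp [ 0.4794 -0.0684  0.007 ] 
 [[ 0.985 -0.17   0.002]
 [-0.17  -0.985 -0.001]
 [ 0.002  0.001 -1.   ]]
[ 0.487 -0.148  0.007 -0.168] -> [0.021 0.077 0.   ] rz -0.003
[ 0.603 -0.168  0.007 -0.168] -> [0.139 0.077 0.   ] rz -0.003
```

To row units: 0.139 m / 0.6 = 0.2317, 0.137 m / 0.6 = 0.2283.

Call:
pendant(plan=[{"finger_gap":0.008,"xyz":[0.0083,0.0333,0]},{"finger_gap":0.008,"xyz":[0.0167,0.0667,0]},{"finger_gap":0.008,"xyz":[0.0267,0.1,0]},{"finger_gap":0.008,"xyz":[0.035,0.1283,0]},{"finger_gap":0.008,"xyz":[0.0583,0.1283,0]},{"finger_gap":0.008,"xyz":[0.0917,0.1283,0]},{"finger_gap":0.008,"xyz":[0.125,0.1283,0]},{"finger_gap":0.008,"xyz":[0.1583,0.1283,0]},{"finger_gap":0.008,"xyz":[0.1917,0.1283,0]},{"finger_gap":0.008,"xyz":[0.2167,0.1283,0]},{"finger_gap":0.008,"xyz":[0.2317,0.1283,0]},{"finger_gap":0.008,"xyz":[0.2317,0.1283,0]},{"finger_gap":0,"xyz":[0.2283,0.1283,0]},{"finger_gap":0,"xyz":[0.2283,0.1283,0]},{"finger_gap":0,"xyz":[0.2283,0.1283,0]},{"finger_gap":0,"xyz":[0.2283,0.1283,-0.025]},{"finger_gap":0,"xyz":[0.2283,0.1283,-0.05]},{"finger_gap":0,"xyz":[0.2283,0.1283,-0.0917]},{"finger_gap":0,"xyz":[0.2283,0.1283,-0.1333]},{"finger_gap":0,"xyz":[0.2283,0.1283,-0.1333]}])

```text
time: 10.58
position: [0.6034, -0.1668, 0.0921]
orientation: [[0.986, -0.168, 0.008], [-0.168, -0.986, -0.004], [0.009, 0.003, -1.0]]
wrist_force: [1.0, -0.5, 1.4]
finger_gap: 0.0
gripper_force: 0.0
```

Run:
```python
from h import *
deltas((.45,-.28,.09,.177))
```

```text
t 10.58 tcp [ 0.6034 -0.1668  0.0921] 
 [[ 0.986 -0.168  0.008]
 [-0.168 -0.986 -0.004]
 [ 0.009  0.003 -1.   ]]
[ 0.45  -0.28   0.09   0.177] -> [-0.132  0.137  0.001] rz -0.345
```

Now to bush_c, with the tool turned to the gauge's heading.

To row units: 0.137 m / 0.6 = 0.2283, -0.132 m / 0.6 = -0.22, -0.345 rad / 3.1416 = -0.1098.

Call:
pendant(plan=[{"finger_gap":0,"xyz":[-0.22,0.2283,0],"turn_vec":[0,0,-0.1098]},{"finger_gap":0,"xyz":[-0.22,0.2283,0],"turn_vec":[0,0,-0.1098]},{"finger_gap":0,"xyz":[-0.22,0.2283,0],"turn_vec":[0,0,-0.1098]},{"finger_gap":0,"xyz":[-0.22,0.2283,0],"turn_vec":[0,0,-0.1098]},{"finger_gap":0,"xyz":[-0.22,0.2283,0],"turn_vec":[0,0,-0.1098]},{"finger_gap":0,"xyz":[-0.22,0.2283,0],"turn_vec":[0,0,-0.1098]},{"finger_gap":0,"xyz":[-0.22,0.2283,0],"turn_vec":[0,0,-0.1098]},{"finger_gap":0,"xyz":[-0.22,0.2283,0],"turn_vec":[0,0,-0.1098]},{"finger_gap":0,"xyz":[-0.22,0.2283,0],"turn_vec":[0,0,-0.1098]}])

```text
time: 11.33
position: [0.4481, -0.2777, 0.0863]
orientation: [[0.984, 0.177, 0.0], [0.177, -0.984, -0.0], [0.0, 0.0, -1.0]]
wrist_force: [-0.1, -0.6, 0.2]
finger_gap: -0.0001
gripper_force: 0.0
```

Run:
```python
from h import *
cv2.imwrite("pics/top3.png",capture("top")[:,:,::-1])
cv2.imwrite("pics/side3.png",capture("side")[:,:,::-1])
deltas((.45,-.28,.04,.177),(.45,-.28,.007,.177))
```

```text
t 11.43 tcp [ 0.4482 -0.2775  0.0862] 
 [[ 0.984  0.177  0.   ]
 [ 0.177 -0.984  0.   ]
 [ 0.    -0.    -1.   ]]
[ 0.45  -0.28   0.04   0.177] -> [0.001 0.003 0.046] rz 0.001
[ 0.45  -0.28   0.007  0.177] -> [0.001 0.003 0.079] rz 0.001
```

View pics/side3.png

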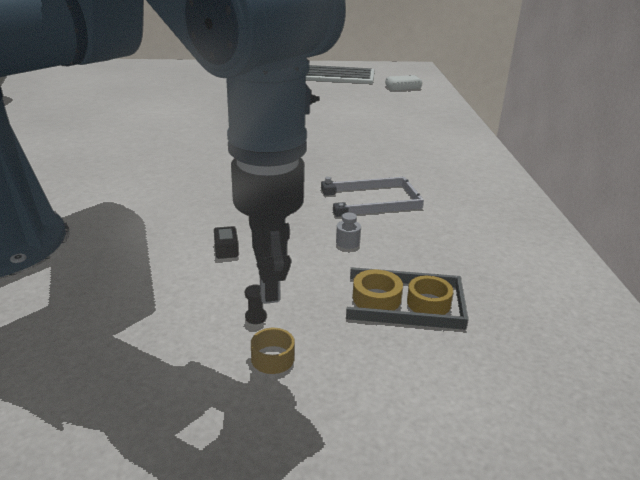

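View pics/top3.png

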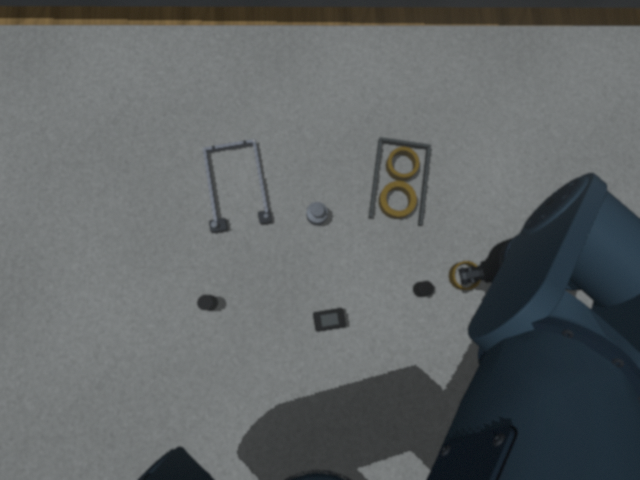

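Both large bushes are in the bay, at (403,163) and (398,200) in the top view. The fingertips are over bush_c at (466,275).

Call:
pendant(plan=[{"finger_gap":0,"xyz":[0.0017,0.005,0.05]},{"finger_gap":0,"xyz":[0.0017,0.005,0.0833]},{"finger_gap":0,"xyz":[0.0017,0.005,0.1083]},{"finger_gap":0,"xyz":[0.0017,0.005,0.1317]},{"finger_gap":0.008,"xyz":[0.0017,0.005,0.1317]},{"finger_gap":0.008,"xyz":[0.0017,0.005,0.1317]},{"finger_gap":0.008,"xyz":[0.0017,0.005,0.1317]},{"finger_gap":0.008,"xyz":[0.0017,0.005,0.1317]}], grip_force=20)

```text
time: 12.1
position: [0.4499, -0.2815, 0.0084]
orientation: [[0.984, 0.176, 0.001], [0.176, -0.984, -0.001], [0.001, 0.002, -1.0]]
wrist_force: [0.0, 0.9, 0.0]
finger_gap: 0.0082
gripper_force: 0.0
```

Run:
```python
from h import *
print("b in bay:",[ (ray("top",(398,200),.028)[0]-B[0])@np.array(v) for v in((.986,-.167),(.167,.986))])
deltas((.49,-.24,.007,.177),(.49,-.12,.007,.177),(.466,0,.007,.177),(*inf(G,-.08,-.001),.007,.177))
```

```text
b in bay: [np.float64(0.035501686842121474), np.float64(0.0034563881742931263)]
t 12.1 tcp [ 0.4499 -0.2815  0.0084] 
 [[ 0.984  0.176  0.001]
 [ 0.176 -0.984 -0.001]
 [ 0.001  0.002 -1.   ]]
[ 0.49  -0.24   0.007  0.177] -> [ 0.047 -0.034  0.001] rz 0.0
[ 0.49  -0.12   0.007  0.177] -> [ 0.068 -0.152  0.001] rz 0.0
[0.466 0.    0.007 0.177] -> [ 0.066 -0.274  0.001] rz 0.0
[0.469 0.115 0.007 0.177] -> [ 0.089 -0.387  0.001] rz 0.0
```

To row units: -0.387 m / 0.6 = -0.645, -0.37 m / 0.6 = -0.6167.

Call:
pendant(plan=[{"finger_gap":0.008,"xyz":[0.02,-0.015,0]},{"finger_gap":0.008,"xyz":[0.05,-0.0367,0]},{"finger_gap":0.008,"xyz":[0.0783,-0.0567,0]},{"finger_gap":0.008,"xyz":[0.0833,-0.0917,0]},{"finger_gap":0.008,"xyz":[0.09,-0.1333,0]},{"finger_gap":0.008,"xyz":[0.0983,-0.175,0]},{"finger_gap":0.008,"xyz":[0.1067,-0.2167,0]},{"finger_gap":0.008,"xyz":[0.1133,-0.2533,0]},{"finger_gap":0.008,"xyz":[0.1133,-0.295,0]},{"finger_gap":0.008,"xyz":[0.1117,-0.3367,0]},{"finger_gap":0.008,"xyz":[0.1117,-0.3783,0]},{"finger_gap":0.008,"xyz":[0.11,-0.42,0]},{"finger_gap":0.008,"xyz":[0.11,-0.4567,0]},{"finger_gap":0.008,"xyz":[0.1167,-0.4967,0]},{"finger_gap":0.008,"xyz":[0.125,-0.5383,0]},{"finger_gap":0.008,"xyz":[0.1333,-0.58,0]},{"finger_gap":0.008,"xyz":[0.1417,-0.6167,0]},{"finger_gap":0.008,"xyz":[0.1483,-0.645,0]},{"finger_gap":0.008,"xyz":[0.1483,-0.645,0]}])

```text
time: 13.68
position: [0.4694, 0.1181, 0.0085]
orientation: [[0.984, 0.179, 0.003], [0.179, -0.984, 0.001], [0.003, -0.0, -1.0]]
wrist_force: [-0.3, 0.5, -0.6]
finger_gap: 0.0078
gripper_force: 0.0
```

Run:
```python
from h import *
bushes("top");bushes("side")
deltas((*inf(G,-.05,-.001),.007,.177),(*inf(G,.09,-.001),.007,.177))
cv2.imwrite("pics/top4.png",cv2.resize(capture("top")[120:300,180:450,::-1],None,fx=2.9,fy=2.9,interpolation=cv2.INTER_CUBIC))
```

```text
top bush 596 -161 diam 71.2
top bush 666 -174 diam 61.6
side bush 661 -191 diam 91.7
side bush 593 -179 diam 96.6
t 13.78 tcp [0.4692 0.1159 0.0081] 
 [[ 0.984  0.178  0.002]
 [ 0.178 -0.984 -0.   ]
 [ 0.002  0.001 -1.   ]]
[0.498 0.12  0.007 0.177] -> [0.029 0.001 0.001] rz 0.002
[0.636 0.145 0.007 0.177] -> [0.169 0.002 0.001] rz 0.002
```

View pics/top4.png

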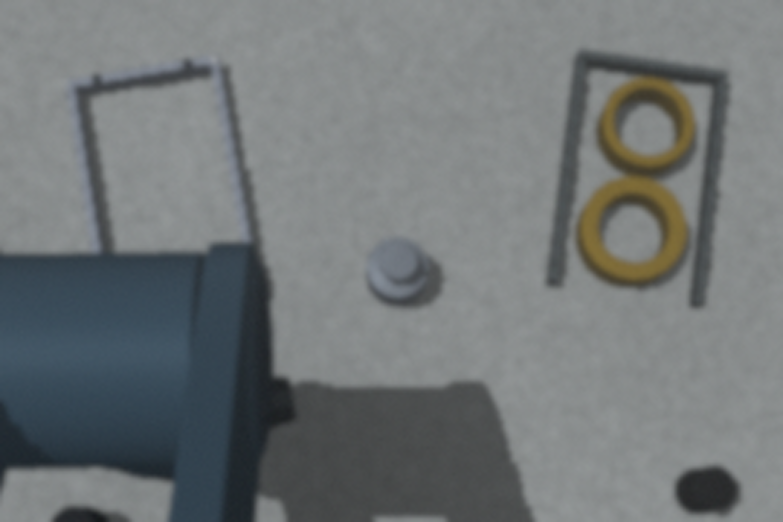

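In the crop, bush_b's front rim (row 285) lies about 7 mm behind the bay's mouth line (about row 297 there), so it is fully inside. Now bush_c goes through the gap.

The manual's scale: shifts go in shares of 0.6 m and turns go in shares of 180 degrees. Converting my numbers, 0.1 m / 0.6 = 0.1667, 0.088 m / 0.6 = 0.1467.

Call:
pendant(plan=[{"finger_gap":0.008,"xyz":[0.0167,0.0017,0]},{"finger_gap":0.008,"xyz":[0.0417,0.0017,0]},{"finger_gap":0.008,"xyz":[0.0667,0.0017,0]},{"finger_gap":0.008,"xyz":[0.0867,0.0017,0]},{"finger_gap":0.008,"xyz":[0.1067,0.0017,0]},{"finger_gap":0.008,"xyz":[0.1267,0.0017,0]},{"finger_gap":0.008,"xyz":[0.1467,0.0017,0]},{"finger_gap":0.008,"xyz":[0.1667,0.0017,0]}])

```text
time: 14.5
position: [0.5682, 0.1309, 0.0073]
orientation: [[0.985, 0.174, -0.001], [0.174, -0.985, -0.0], [-0.001, 0.0, -1.0]]
wrist_force: [-1.6, -0.5, 1.1]
finger_gap: 0.0079
gripper_force: 1.1
```

Run:
```python
from h import *
deltas((*inf(G,.095,-.001),.007,.177))
```

```text
t 14.5 tcp [0.5682 0.1309 0.0073] 
 [[ 0.985  0.174 -0.001]
 [ 0.174 -0.985 -0.   ]
 [-0.001  0.    -1.   ]]
[0.641 0.145 0.007 0.177] -> [ 0.074 -0.002  0.   ] rz -0.002
```

Forces are small and the bush is in the gap, so I'll continue into the pen, release and retract.

To row units: -0.14 m / 0.6 = -0.2333, -0.13 m / 0.6 = -0.2167.

Call:
pendant(plan=[{"finger_gap":0.008,"xyz":[0.02,-0.0017,0]},{"finger_gap":0.008,"xyz":[0.0433,-0.0017,0]},{"finger_gap":0.008,"xyz":[0.0667,-0.0017,0]},{"finger_gap":0.008,"xyz":[0.09,-0.0033,0]},{"finger_gap":0.008,"xyz":[0.11,-0.0033,0]},{"finger_gap":0.008,"xyz":[0.1233,-0.0033,0]},{"finger_gap":0.008,"xyz":[0.1233,-0.0033,0]},{"finger_gap":0,"xyz":[0.12,-0.0033,0]},{"finger_gap":0,"xyz":[0.12,-0.0033,0]},{"finger_gap":0,"xyz":[0.12,-0.0033,0]},{"finger_gap":0,"xyz":[0.12,-0.0033,-0.025]},{"finger_gap":0,"xyz":[0.12,-0.0033,-0.05]},{"finger_gap":0,"xyz":[0.12,-0.0033,-0.0917]},{"finger_gap":0,"xyz":[0.12,-0.0033,-0.15]},{"finger_gap":0,"xyz":[0.0667,-0.0033,-0.2]},{"finger_gap":0,"xyz":[0,-0.0033,-0.2167]},{"finger_gap":0,"xyz":[-0.0667,-0.0033,-0.2333]},{"finger_gap":0,"xyz":[-0.1333,-0.0033,-0.2333]},{"finger_gap":0,"xyz":[-0.2,-0.0033,-0.2333]},{"finger_gap":0,"xyz":[-0.2,-0.0033,-0.2333]}])

```text
time: 16.17
position: [0.4396, 0.1131, 0.1462]
orientation: [[0.984, 0.177, -0.007], [0.177, -0.984, -0.0], [-0.007, -0.001, -1.0]]
wrist_force: [-0.0, -0.3, -0.9]
finger_gap: -0.0001
gripper_force: 0.0
```

Run:
```python
from h import *
s=capture("side")[:,:,::-1]
bushes("top")
cv2.imwrite("pics/side5.png",s)
```

```text
top bush 595 -161 diam 70.7
top bush 666 -174 diam 61.9
```

View pics/side5.png

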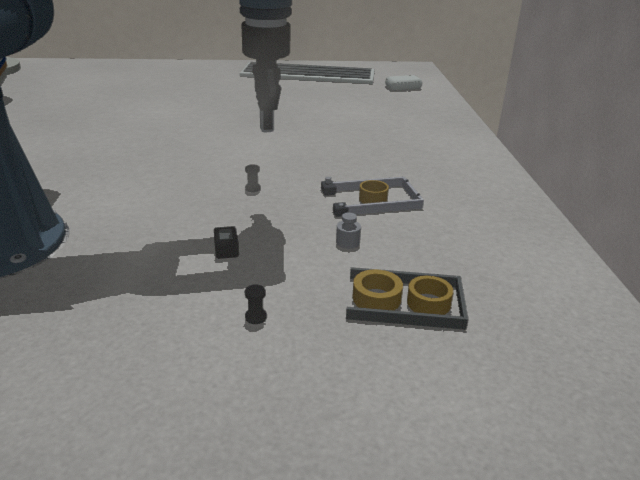

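bush_c stands in the pen at (374,191), well behind the jaws. The other two are in the bay and the bystanders haven't moved.

```bash
python3 -c "
from station import r, status, capture, camera_info
print(r.job_done())"
```

```text
the job is handed in; nothing more can be done
None
```

I handed the job in at about 16 s: the 54 mm bush is in the pen, and the 62 mm and 70 mm bushes are in the reject bay; I measured the gap at about 59.7 mm, too small for the 62 mm bush, and the station returned no verdict.

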